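# Close a bench caliper on a bar by feel

## Task

Measure the thickness of the white square bar: lay it flat on the desk with one end between the jaws of the bench caliper, reaching in across the whole of their pads and square to them, and let go of it. Then slide the caliper's carriage until the jaws bear lightly on the bar from both sides (about 5 N), by feel and without forcing the jaw out of true, and leave it closed on the bar with the hand off everything. Leave the vial, the square spacer and the bracket where they stand.

Things in the scene. Friction and masses are not known exactly. Their poses are not given: they have to be found in the camera images.
- caliper: Bench caliper fixed to the desk; origin on the desk. In its frame (mm): steel beam along y, -75 to 105, x 0 to 16, z 12 to 18; aluminium tail clamp 46 x 22, 30 high, at y = -66; jaws reach to -x at z 3 to 15; fixed jaw: tip x = -42, its clamped anvil x -42 to -12, face near y = 92; moving jaw: tip x = -38, pad x -38 to -20; inward of the pads the jaws are relieved by 3 mm. Closes toward +y
- zero_mark (a point): Zero position of the fixed jaw's anvil face (30 mm along x, 11 mm high), 9 mm above the desk, at x = -27, y = 92 mm in the caliper's frame. The anvil is an adjustable block clamped hard in the jaw: its face stands anywhere from 5 mm before (-y) to 3 mm behind this mark, unknown. Axes those of the caliper: -x out past the jaw tip (15 mm away), -y toward the moving jaw
- carriage_grip (a point): Centre of the sliding carriage, grey block with a display: 28 mm (caliper x) by 56 mm (along the beam) by 22 mm, from 8 to 30 mm above the desk; axes those of the caliper; the moving pad face lies 34 mm from here toward +y. Pinch across the 28 mm from above, or push at its -y end (18 to 30 mm above the desk over the beam)
- carriage (a joint): Distance in m from the zero mark to the moving jaw's pad face when that is not tilted, 0.07 fully open; the carriage drags with a steady friction of about 3 N and stays where it is left
- jaw_tilt (a joint): Tilt of the moving jaw in rad, 0 when parallel to the fixed jaw, positive when its tip is bent back, away from it. It rocks about an upright pivot at the beam (caliper x = 8 mm) against a spring of 4.5 N m per rad: 5 N on the pad tilts it about 0.03 rad and gives about 1 mm
- moving_jaw: Steel moving jaw carried by the carriage, 46 x 12 x 12 mm; origin on its pivot axis at desk height; y toward the fixed jaw
- bar: White square bar with three small holes, 12 x 70 x 12 mm, 90 g, lying on the desk; origin at the centre of its underside, y along its length, z up
- bar_centre (a point): Centre of the bar, half-way up (6 mm above its underside); axes those of the bar
- vial: Small white sample bottle standing behind the caliper, diameter 25, 51 mm tall; origin at the centre of its underside; bystander
- spacer_block: Square machined spacer with a round bore, 44 x 44 x 14 mm, lying beyond the fixed jaw's end; origin at the centre of its underside; bystander
- bracket: Machined angle bracket, 36 x 64 x 34 mm, behind the caliper; origin at the centre of its underside; bystander
Not all that is in view belongs to the job. Several things have the shape of the caliper; the one meant has the colours described above.

How it is judged:
On the way, in this order (a step that is already met when the one before it is completed fails the run):
1. the bar lies flat on the desk and is let go, its end between the open jaws at least 20 mm in past the fixed jaw's tip, within 20 degrees of square, not touched by the moving jaw (x of bar_centre in the frame of zero_mark between -0.03 and -0.004 m and y of bar_centre in the frame of zero_mark between -0.045 and -0.002 m and height (world z) of bar_centre below 0.0085 m and angle between the y axis of bar_centre and the x axis of zero_mark, either way round below 0.35 rad and contact force between each of the fingers, moving_jaw and bar below 0.1 N), for 0.2 s.
2. the jaws bear on the bar with more than 2.5 N, the bar within 4 degrees of square to them, for 0.3 s (contact force between moving_jaw and bar above 2.5 N and angle between the y axis of bar_centre and the x axis of zero_mark, either way round below 0.07 rad and y of bar_centre in the frame of zero_mark above -0.0125 m), for 0.3 s.
At the end, for the whole second after the job is handed in: Bar flat on the desk, its end at least 20 mm in past the fixed jaw's tip, within 4 degrees of square, against the fixed jaw (centre 2 to 12.5 mm from the zero mark); the moving jaw still touches it (over 0.3 N), carriage at most at 18.5 mm, jaw tilted by less than 0.035 rad; all at rest (x of bar_centre in the frame of zero_mark between -0.03 and -0.004 m and y of bar_centre in the frame of zero_mark between -0.0125 and -0.002 m and height (world z) of bar_centre below 0.0085 m and angle between the y axis of bar_centre and the x axis of zero_mark, either way round below 0.07 rad and contact force between moving_jaw and bar above 0.3 N and value of joint carriage below 0.0185 m and value of joint jaw_tilt below 0.035 rad and linear speed of bar below 0.01 m/s and velocity of joint carriage below 0.002 m/s).
It fails at once if the moving jaw is forced out of true (tilted by more than 0.06 rad) (value of joint jaw_tilt above 0.06 rad).
It fails at once if the bar is squeezed between the jaws with more than 15 N (contact force between moving_jaw and bar above 15 N).
It fails at once if the vial, spacer or bracket is moved by more than 15 mm (distance of any of vial, spacer_block, bracket from where it was at the start of the episode above 0.015 m).
It also fails if it takes over 67 s, if anything falls off the work surface, if the arm or the gripper's body presses on something with over 40 N, if the wrist force passes 120 N, or if a joint passes its speed limit or range.

## Robot

A 7-joint arm with a two-finger parallel gripper is mounted at the origin on the work surface; the furniture and walls round the work are solid. World frame = base frame: x ahead of the robot, y to its left, z up, the work surface at z = 0. Lengths are in m, angles in rad, forces in N, time in s.
With the tool pointing down it reaches from about 0.375 to 0.925 m from the base axis. Payload 3.1 kg.
Tool frame: the origin (TCP) lies on the mounting face of the last link; the fingertips stand 173 mm ahead of it and the grasp point (between the pads) lies 155 mm ahead of it (tip_reach is the distance from the TCP to the fingertips, in m); z points along the fingers, y is the line along which they close (so a half turn about z gives the same grasp; the last joint's range is limited). The gripper opens to 85 mm and grips with 20 to 120 N. Pads are 22 mm wide; open, the fingers measure 114 mm over their backs; the gripper's body (76 mm by 85 mm) begins 54 mm behind the grasp point. The pads swing forward as they close: fully open they stand 13 mm farther back than shut.
Start: joints at [-1.239, 0.383, 0.044, 1.598, -0.018, 1.161, -0.05], TCP at [0.271, 0.591, 0.405] pointing down, gripper open.
Joint ranges: [-2.61, 2.61], [-0.41, 2.15], [-1.48, 1.57], [0, 2.5], [-1.57, 4.71], [0.05, 1.97], [-2.85, 2.85]. Speed limits (rad/s): [2.79, 2.79, 3.14, 3.14, 3.14, 3.14, 3.14].

## Interface

Orientations are given as a rotation vector (axis times angle).
In Python, from cell import observe, grab_frame, calibration, job_done, tip_reach gives the robot as it stands.
- The arm moves only by the tool carry_out, never from a script. Its argument "steps" is a list of rows, each an object of numbers: "dx", "dy", "dz": the shift along the world's x, y, z in units of 0.6 m (1.0 is 0.6 m); "wx", "wy", "wz": the turn, a rotation vector about the world's x, y, z in units of 30 degrees (1.0 is 30 degrees); "gripper": the closure, from -1 (fully open) to 1 (shut), so that 0 is half open. In form: [{"dx": .., "dy": .., "dz": .., "wx": .., "wy": .., "wz": .., "gripper": ..}, ...]. A call has 1 to 5 rows; each row shifts and turns the commanded pose from where the row before left it; what a row does not reach is not made up. A row lasts 1/12 s, in which the tool goes at most 41.7 mm and 7.16 degrees, less where a joint would pass 70% of its speed; a pose out of reach is approached as far as the arm can. A call with a number of a shift or a turn outside -1 to 1 is refused whole. A call with a gripper value outside its range is refused whole. The fingers move at their own pace and stop on an object; "grip_force" is the grip in N (left out, the last holds). Time passes only in rows, so rows that do not move let the fingers close. It gives the time, the measured TCP pose, the force, the opening and the grip force at its end, in the units of the state.
- observe(): the state, without advancing time (a new reading comes with each control period).
- grab_frame(name): name is "scene" or "top" or "wrist"; returns the picture (420x560x3 uint8, red, green, blue); there is no depth.
- calibration(name): a dict with "K" (3x3 intrinsics, pixels), "pose" (4x4, takes a point from camera to world coordinates). Camera axes: x right, y up, looking along -z (the intrinsics and any distortion apply to the point x, -y, -z); pixel columns grow to the right and rows downward; lengths in m; the calibration is good to about 2 mm. A picture is of the moment at which its call begins: read the wrist's pose just before it. calibration takes no time and is no camera call; for the wrist camera it gives the pose at the moment of the call.
- job_done(): hands the job in; it is judged then, once.
The state is a dict: "clock": time; "joint_pos": joint angles; "joint_velocities": joint speeds; "joint_torque": joint torques, N m; "eef_pos": TCP position; "ee_rot": TCP orientation; "contact_force": force on the tool from outside, world axes, zero at the start; "torque": the same for the moment, N m; "finger_gap": finger opening in m; "grip_force": force on a finger pad.
Only numpy, scipy, OpenCV 4.12 (cv2) and the standard library are available. Lean on these libraries where they do the work, as an engineer would, in place of code of your own. Each camera call takes 0.05 s, during which the arm holds its last target. There are 200 camera calls.

## Working session

There is one attempt and no reset: what is moved stays moved. The work goes in short steps, Python scripts to look and compute and a tool call to move; the robot and the scene stay as the last step left them, time stands still between calls to the robot, and variables do not carry over. Pictures are saved under pics/ and viewed, at most 10 in all, crops included, and the job is handed in when it is done.

Besides the shell and the picture viewer there is one more tool, called by a JSON object that holds its "name" and its "arguments". carry_out: Moves the arm, as the interface text tells. Shifts and turns lie within -1 to 1; 1 stands for 0.6 m of shift or 30 degrees of turn. Its arguments: {"type":"object","properties":{"steps":{"type":"array","items":{"type":"object","properties":{"dx":{"type":"number"},"dy":{"type":"number"},"dz":{"type":"number"},"wx":{"type":"number"},"wy":{"type":"number"},"wz":{"type":"number"},"gripper":{"type":"number"}}}},"grip_force":{"type":"number"}},"required":["steps"]}

```bash
mkdir -p pics; ls; python3 - <<'E'
from cell import *
import cv2,numpy as np
o=observe();print(o,tip_reach if not callable(tip_reach) else tip_reach())
for n in("scene","top"):
    c=calibration(n);print(n,np.round(c["K"],1).tolist(),np.round(c["pose"],3).tolist(),[k for k in c])
    cv2.imwrite(f"pics/{n}0.png",grab_frame(n)[:,:,::-1])
E
```

```text
pics
{'clock': 0.0, 'joint_pos': array([-1.23877643,  0.38385674,  0.04381913,  1.59959219, -0.01793875,
        1.16122646, -0.04989004]), 'joint_velocities': array([ 0.0002746 , -0.00013398, -0.00048283,  0.00321078,  0.00088793,
       -0.00012581,  0.00066003]), 'joint_torque': array([-2.37047288e-04, -4.33463788e+01,  1.02439664e+00, -2.49516410e+01,
        1.05767298e-02,  1.12681207e-02, -2.15895261e-05]), 'eef_pos': array([0.27062388, 0.59043863, 0.40326384]), 'ee_rot': array([-0.66973864, -3.06888834,  0.00416051]), 'contact_force': array([ 0.14890067, -0.53321365, -0.70589843]), 'torque': array([ 6.39684260e-02, -4.63273747e-02,  8.45367749e-05]), 'grip_force': 0.0, 'finger_gap': 0.08509617433601639} 0.1734
scene [[437.1, 0.0, 288.1], [0.0, 437.1, 206.3], [0.0, 0.0, 1.0]] [[-0.339, 0.492, -0.802, -0.171], [-0.941, -0.197, 0.277, 0.61], [-0.022, 0.848, 0.53, 0.51], [0.0, 0.0, 0.0, 1.0]] ['K', 'pose']
top [[466.5, 0.0, 289.1], [0.0, 466.5, 204.5], [0.0, 0.0, 1.0]] [[0.019, 0.997, -0.078, 0.413], [-0.999, 0.021, 0.03, 0.389], [0.031, 0.077, 0.997, 0.908], [0.0, 0.0, 0.0, 1.0]] ['K', 'pose']
```

View pics/top0.png

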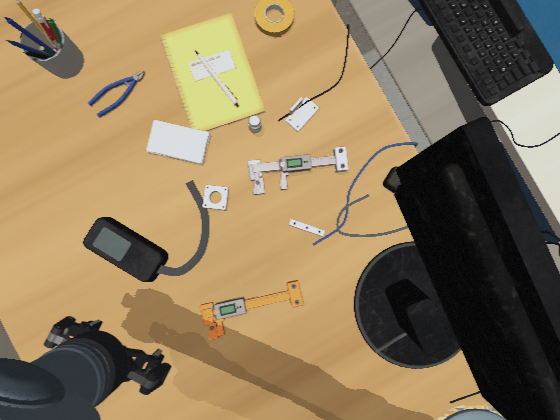

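View pics/scene0.png

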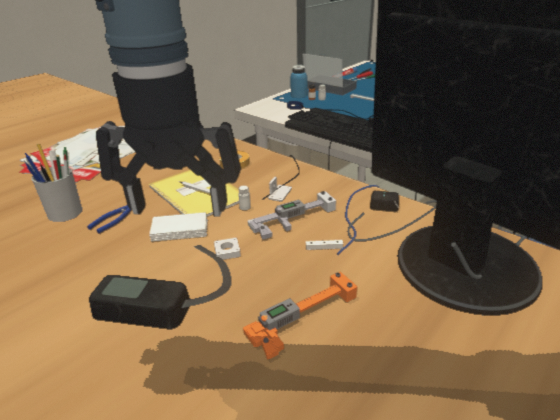

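The top view shows the grey caliper with its clamp at about (341,159), carriage at (295,163) and fixed jaw at (256,178). The bar lies around (307,228), and the orange caliper is a decoy. Next I'll get coarse positions from this view.

```bash
cat > h.py <<'E'
from cell import *
import cv2,numpy as np
from scipy.spatial.transform import Rotation as R
def ray(c,uv,z):
    K=np.array(c["K"]);P=np.array(c["pose"])
    d=np.linalg.inv(K)@np.array([uv[0],uv[1],1.]);d=P[:3,:3]@(d*[1,-1,-1])
    t=(z-P[2,3])/d[2];return P[:3,3]+t*d
def proj(c,p):
    K=np.array(c["K"]);P=np.array(c["pose"])
    q=(P[:3,:3].T@(np.atleast_2d(p)-P[:3,3]).T).T*[1,-1,-1]
    q=q@K.T;return q[:,:2]/q[:,2:]
E
python3 - <<'E'
from h import *
c=calibration("top")
for n,uv,z in [("clamp",(341,159),.03),("fixed",(256,178),.015),("carr",(295,163),.03),("barL",(290,222),.012),("barR",(325,236),.012),("vial",(255,124),.05),("brk",(300,113),.03),("spacer",(216,197),.014)]:
    print(n,ray(c,uv,z).round(4))
print(calibration("wrist"))
o=observe();print(R.from_rotvec(o["ee_rot"]).as_matrix().round(3))
im=cv2.imread("pics/top0.png")[90:260,190:370]
cv2.imwrite("pics/top0c.png",cv2.resize(im,None,fx=3.5,fy=3.5,interpolation=cv2.INTER_CUBIC)[:600])
E
```

```text
clamp [0.5709 0.2655 0.03  ]
fixed [0.5327 0.4272 0.015 ]
carr [0.5611 0.3533 0.03  ]
barL [0.4495 0.3601 0.012 ]
barR [0.4239 0.2923 0.012 ]
vial [0.6294 0.4301 0.05  ]
brk [0.6582 0.3454 0.03  ]
spacer [0.4944 0.5029 0.014 ]
{'K': array([[353.96879092,   0.        , 278.87673073],
       [  0.        , 353.96879092, 206.91905098],
       [  0.        ,   0.        ,   1.        ]]), 'pose': array([[ 0.41698913, -0.86285475, -0.28566019,  0.19648492],
       [ 0.90890539,  0.39470697,  0.13452659,  0.62625608],
       [-0.00332484, -0.31573421,  0.94884185,  0.37307558],
       [ 0.        ,  0.        ,  0.        ,  1.        ]])}
[[-0.909  0.417 -0.001]
 [ 0.417  0.909 -0.002]
 [-0.    -0.002 -1.   ]]
```

View pics/top0c.png

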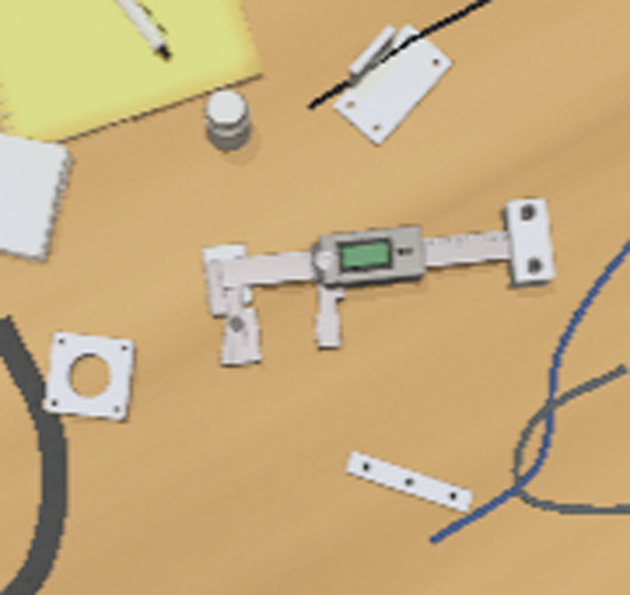

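```bash
python3 - <<'E'
from h import *
t=calibration("top");s=calibration("scene")
print(proj(t,[[0,0,0],[0,0,.3],[.25,0,.5]]).round())
# triangulate the monitor's near-left corners
from itertools import product
for a,b in product([(393,180),(468,122),(500,400)],[(372,165),(372,5),(560,232)]):
    A=[np.array(t["pose"])[:3,3],ray(t,a,0)];B=[np.array(s["pose"])[:3,3],ray(s,b,0)]
    u=A[1]-A[0];u/=np.linalg.norm(u);v=B[1]-B[0];v/=np.linalg.norm(v)
    k=np.linalg.lstsq(np.c_[u,-v],B[0]-A[0],rcond=None)[0]
    p,q=A[0]+k[0]*u,B[0]+k[1]*v;print(a,b,p.round(3),np.linalg.norm(p-q).round(3))
print(ray(t,(415,305),0))
E
```

```text
[[475. 463.]
 [578. 577.]
 [719. 438.]]
(393, 180) (372, 165) [0.522 0.185 0.108] 0.003
(393, 180) (372, 5) [0.481 0.263 0.411] 0.021
(393, 180) (560, 232) [0.529 0.173 0.058] 0.343
(468, 122) (372, 165) [0.647 0.024 0.04 ] 0.08
(468, 122) (372, 5) [0.548 0.178 0.406] 0.021
(468, 122) (560, 232) [ 0.678 -0.026 -0.077] 0.358
(500, 400) (372, 165) [0.234 0.124 0.36 ] 0.243
(500, 400) (372, 5) [0.284 0.197 0.511] 0.155
(500, 400) (560, 232) [0.166 0.024 0.152] 0.051
[0.29406875 0.11453634 0.        ]
```

{"name": "carry_out", "arguments": {"steps": [{"dx": 0.03, "dy": -0.033, "dz": -0.007, "wz": -0.238, "gripper": -1}, {"dx": 0.03, "dy": -0.033, "dz": -0.007, "wz": -0.238, "gripper": -1}, {"dx": 0.03, "dy": -0.033, "dz": -0.007, "wz": -0.238, "gripper": -1}, {"dx": 0.03, "dy": -0.033, "dz": -0.007, "wz": -0.238, "gripper": -1}, {"dx": 0.03, "dy": -0.033, "dz": -0.007, "wz": -0.238, "gripper": -1}]}}

```text
schema error: expected keys dx, dy, dz, wx, wy, wz, gripper
```

{"name": "carry_out", "arguments": {"steps": [{"dx": 0.03, "dy": -0.033, "dz": -0.007, "wz": -0.238, "gripper": -1}, {"dx": 0.03, "dy": -0.033, "dz": -0.007, "wz": -0.238, "gripper": -1}, {"dx": 0.03, "dy": -0.033, "dz": -0.007, "wz": -0.238, "gripper": -1}, {"dx": 0.03, "dy": -0.033, "dz": -0.007, "wz": -0.238, "gripper": -1}, {"dx": 0.03, "dy": -0.033, "dz": -0.007, "wz": -0.238, "gripper": -1}]}}

```text
schema error: expected keys dx, dy, dz, wx, wy, wz, gripper
```

{"name": "carry_out", "arguments": {"steps": [{"dx": 0.03, "dy": -0.033, "dz": -0.007, "wz": -0.238, "gripper": -1}, {"dx": 0.03, "dy": -0.033, "dz": -0.007, "wz": -0.238, "gripper": -1}, {"gripper": -1}, {"gripper": -1}]}}

```text
schema error: expected keys dx, dy, dz, wx, wy, wz, gripper
```

```bash
python3 - <<'E'
from h import *
o=observe();print(o["eef_pos"],R.from_rotvec(o["ee_rot"]).as_matrix().round(4).tolist(),o["contact_force"],o["joint_pos"].round(2),abs(o["joint_velocities"]).max())
c=calibration("wrist");f=grab_frame("wrist")[:,:,::-1]
np.savez("w1.npz",K=c["K"],pose=c["pose"])
cv2.imwrite("pics/w1.png",f);cv2.imwrite("pics/w1b.png",cv2.resize(f,(800,600),interpolation=cv2.INTER_CUBIC))
E
```

```text
[0.27063666 0.59048898 0.40338084] [[-0.9091, 0.4166, -0.0009], [0.4166, 0.9091, -0.0023], [-0.0001, -0.0024, -1.0]] [0.36507202 0.43973155 0.10378563] [-1.24  0.38  0.04  1.6  -0.02  1.16 -0.05] 0.005010126331325344
```

View pics/w1b.png

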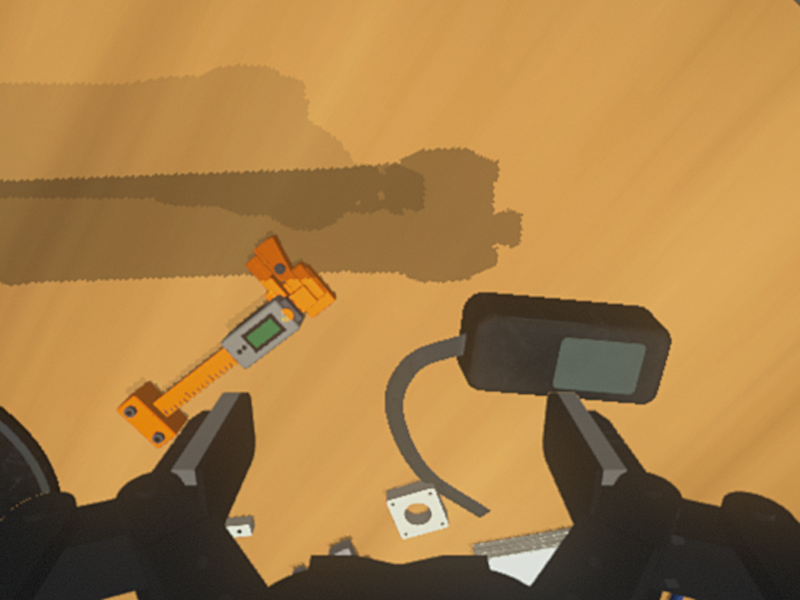

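The picture shows the start view only: the moves were refused because every row needs all seven keys. I'll send them again in full.

{"name": "carry_out", "arguments": {"steps": [{"dx": 0.032, "dy": -0.036, "dz": -0.007, "wx": 0, "wy": 0, "wz": -0.238, "gripper": -1}, {"dx": 0.032, "dy": -0.036, "dz": -0.007, "wx": 0, "wy": 0, "wz": -0.238, "gripper": -1}, {"dx": 0.032, "dy": -0.036, "dz": -0.007, "wx": 0, "wy": 0, "wz": -0.238, "gripper": -1}, {"dx": 0.032, "dy": -0.036, "dz": -0.007, "wx": 0, "wy": 0, "wz": -0.238, "gripper": -1}, {"dx": 0.032, "dy": -0.036, "dz": -0.007, "wx": 0, "wy": 0, "wz": -0.238, "gripper": -1}]}}

```text
clock: 0.57
eef_pos: [0.3675, 0.4816, 0.3831]
ee_rot: [-1.587, -2.711, 0.001]
contact_force: [1.0, 0.3, 1.0]
finger_gap: 0.0858
grip_force: 0.0
```

{"name": "carry_out", "arguments": {"steps": [{"dx": 0.032, "dy": -0.036, "dz": -0.007, "wx": 0, "wy": 0, "wz": -0.238, "gripper": -1}, {"dx": 0.032, "dy": -0.036, "dz": -0.007, "wx": 0, "wy": 0, "wz": -0.238, "gripper": -1}, {"dx": 0.032, "dy": -0.036, "dz": -0.007, "wx": 0, "wy": 0, "wz": -0.238, "gripper": -1}, {"dx": 0.032, "dy": -0.036, "dz": -0.007, "wx": 0, "wy": 0, "wz": -0.238, "gripper": -1}, {"dx": 0.032, "dy": -0.036, "dz": -0.007, "wx": 0, "wy": 0, "wz": -0.238, "gripper": -1}]}}

```text
clock: 0.98
eef_pos: [0.4634, 0.3736, 0.3622]
ee_rot: [-2.341, -2.095, 0.001]
contact_force: [0.4, 1.0, -0.5]
finger_gap: 0.0854
grip_force: 0.0
```

{"name": "carry_out", "arguments": {"steps": [{"dx": 0.032, "dy": -0.036, "dz": -0.007, "wx": 0, "wy": 0, "wz": -0.238, "gripper": -1}, {"dx": 0.032, "dy": -0.036, "dz": -0.007, "wx": 0, "wy": 0, "wz": -0.238, "gripper": -1}, {"dx": 0, "dy": 0, "dz": 0, "wx": 0, "wy": 0, "wz": 0, "gripper": -1}, {"dx": 0, "dy": 0, "dz": 0, "wx": 0, "wy": 0, "wz": 0, "gripper": -1}]}}

```text
clock: 1.32
eef_pos: [0.5027, 0.3289, 0.3537]
ee_rot: [2.581, 1.788, -0.002]
contact_force: [-1.4, 0.5, 0.2]
finger_gap: 0.0854
grip_force: 0.0
```

```bash
python3 - <<'E'
from h import *
o=observe();print(o["eef_pos"],R.from_rotvec(o["ee_rot"]).as_matrix().round(4).tolist(),o["contact_force"],o["joint_pos"].round(2),abs(o["joint_velocities"]).max())
c=calibration("wrist");f=grab_frame("wrist")[:,:,::-1]
np.savez("w1.npz",K=c["K"],pose=c["pose"])
cv2.imwrite("pics/w1.png",f);cv2.imwrite("pics/w1c.png",cv2.resize(f,(800,600),interpolation=cv2.INTER_CUBIC))
E
```

```text
[0.50268751 0.32887772 0.35372664] [[0.3517, 0.9361, -0.0002], [0.9361, -0.3517, -0.0019], [-0.0018, 0.0005, -1.0]] [-1.40216255  0.49563731  0.17148604] [-1.    0.36  0.42  1.79 -0.17  1.03 -0.87] 0.06673934555941731
```

View pics/w1c.png

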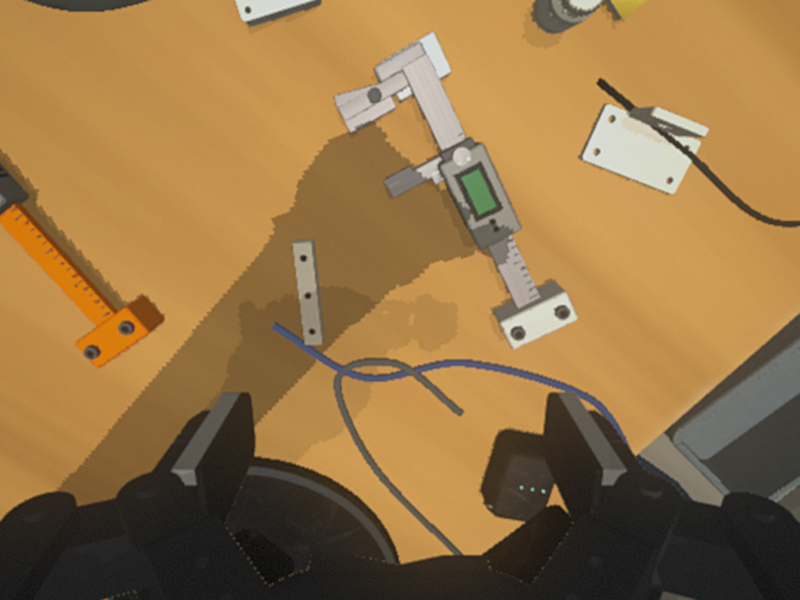

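The wrist view shows the bar with its ends near (303,241) and (313,344). The caliper's clamp is around (535,319), the carriage around (480,195), the moving jaw tip around (391,189) and the fixed jaw tip around (342,115). I'll fit the model to these.

```bash
cat > fit.py <<'E'
from h import *
from scipy.optimize import least_squares
S=1/1.42857
w=np.load("w1.npz");c=dict(K=w["K"],pose=w["pose"])
def T(p,q): # planar pose (x,y,yaw) applied to q in mm
    q=np.array(q,float)/1000;a=p[2];r=np.array([[np.cos(a),-np.sin(a)],[np.sin(a),np.cos(a)]])
    return np.c_[q[:,:2]@r.T+p[:2],q[:,2]]
if __name__=="__main__":
    # caliper: pts fixed to beam ; carriage pts offset by s along y
    fx=[(-15,-55,30),(31,-55,30),(31,-77,30),(-15,-77,30),(16,60,18),(16,30,18)]
    fp=[(494,316),(568,291),(577,312),(514,345)]
    cx=[(22,28,30),(22,-28,30),(-6,-28,30),(-6,28,30),(-46+8,34,15),(-46+8,22,15)]
    cp=[(484,139),(521,232),(480,248),(440,155),(386,183),(396,197)]
    def res(v):
        q=np.array(cx,float);q[:,1]+=v[3]*1000
        return np.r_[(proj(c,T(v,fx[:4]))-np.array(fp)*S).ravel(),(proj(c,T(v,q))-np.array(cp)*S).ravel()]
    r=least_squares(res,[.56,.34,.08,0.],loss="soft_l1")
    v=r.x;print("caliper",v.round(4),np.degrees(v[2]).round(2),"rms",res(v).round(1))
    bx=[(-6,35,12),(6,35,12),(6,-35,12),(-6,-35,12)];bp=[(293,242),(313,240),(322,343),(305,346)]
    rb=least_squares(lambda b:(proj(c,T(b,bx))-np.array(bp)*S).ravel(),[.437,.326,-.36]);b=rb.x
    print("bar",b.round(4),np.degrees(b[2]).round(2),rb.fun.round(1))
    z=T(v,[(-27,92,9)])[0];print("zero",z,"open",92-(v[3]*1000+34))
    np.savez("fit.npz",v=v,b=b)
    im=cv2.resize(cv2.imread("pics/w1.png"),None,fx=4,fy=4,interpolation=cv2.INTER_CUBIC)
    def box(p,x0,x1,y0,y1,zz,col):
        q=proj(c,T(p,[(x0,y0,zz),(x1,y0,zz),(x1,y1,zz),(x0,y1,zz)]))*4+1.5
        cv2.polylines(im,[q.round().astype(int)],True,col,1)
    s=v[3]*1000
    box(b,-6,6,-35,35,12,(0,0,255));box(v,-15,31,-77,-55,30,(0,0,255));box(v,0,16,-75,105,18,(255,0,0))
    box(v,-6,22,s-28,s+28,30,(0,0,255));box(v,-38,-20,s+22,s+34,15,(0,255,0));box(v,-42,-12,92,97,15,(255,0,255))
    im=im[60:1000,760:1640];cv2.imwrite("pics/fit.png",cv2.resize(im,None,fx=.635,fy=.635,interpolation=cv2.INTER_AREA))
E
python3 fit.py
```

```text
caliper [0.5566 0.3369 0.1212 0.0158] 6.94 rms [ 1.7  0.2 -1.6 -5.2  1.3  1.1 -2.4  0.1  0.5  0.5  2.4 -2.5  0.6  1.4
 -0.4  6.1 -0.8 -3.2 -1.3 -0.4]
bar [ 0.4398  0.3302 -0.3169] -18.16 [ 0.2 -0.1 -0.4  0.8  0.4  0.4 -0.2 -1.2]
zero [0.51870404 0.42499596 0.009     ] open 42.17063659542842
```

View pics/fit.png

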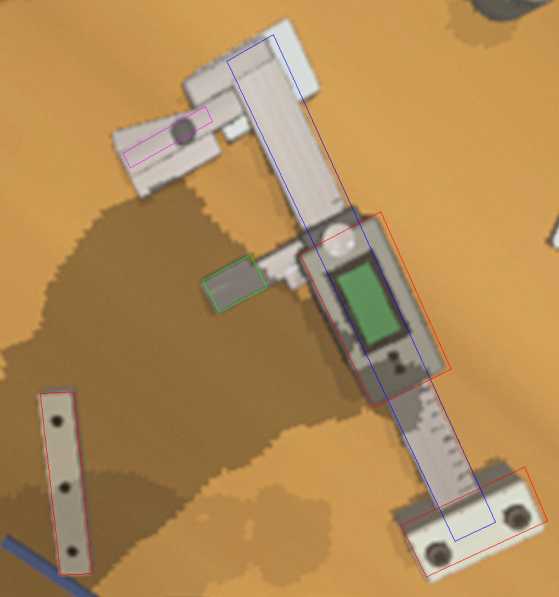

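{"name": "carry_out", "arguments": {"steps": [{"dx": -0.0311, "dy": 0.0123, "dz": -0.063, "wx": 0, "wy": 0, "wz": 0.027, "gripper": -0.4}, {"dx": -0.0311, "dy": 0.0123, "dz": -0.063, "wx": 0, "wy": 0, "wz": 0.027, "gripper": -0.4}, {"dx": -0.0311, "dy": 0.0123, "dz": -0.063, "wx": 0, "wy": 0, "wz": 0.027, "gripper": -0.4}, {"dx": 0, "dy": 0, "dz": 0, "wx": 0, "wy": 0, "wz": 0, "gripper": -0.4}, {"dx": 0, "dy": 0, "dz": 0, "wx": 0, "wy": 0, "wz": 0, "gripper": -0.4}]}}

```text
clock: 1.78
eef_pos: [0.4428, 0.355, 0.2412]
ee_rot: [-2.533, -1.857, 0.011]
contact_force: [0.6, -0.1, 1.0]
finger_gap: 0.0598
grip_force: 0.0
```

{"name": "carry_out", "arguments": {"steps": [{"dx": 0, "dy": 0, "dz": -0.035, "wx": 0, "wy": 0, "wz": 0, "gripper": -0.4}, {"dx": 0, "dy": 0, "dz": -0.035, "wx": 0, "wy": 0, "wz": 0, "gripper": -0.4}, {"dx": 0, "dy": 0, "dz": -0.0333, "wx": 0, "wy": 0, "wz": 0, "gripper": -0.4}, {"dx": 0, "dy": 0, "dz": 0, "wx": 0, "wy": 0, "wz": 0, "gripper": -0.4}, {"dx": 0, "dy": 0, "dz": 0, "wx": 0, "wy": 0, "wz": 0, "gripper": -0.4}]}}

```text
clock: 2.2
eef_pos: [0.4475, 0.3537, 0.1828]
ee_rot: [2.539, 1.85, 0.001]
contact_force: [0.5, -0.2, -1.1]
finger_gap: 0.0596
grip_force: 0.0
```

```bash
python3 - <<'E'
from h import *
o=observe();print(o["eef_pos"],R.from_rotvec(o["ee_rot"]).as_matrix().round(4).tolist(),o["contact_force"],o["finger_gap"])
f=grab_frame("wrist")[:,:,::-1]
cv2.imwrite("pics/w2.png",f)
E
```

```text
[0.44745841 0.35372286 0.18276535] [[0.3066, 0.9518, 0.0008], [0.9518, -0.3066, 0.0005], [0.0007, 0.0006, -1.0]] [ 0.53440049 -0.15538068 -1.08038465] 0.05963843648912548
```

View pics/w2.png

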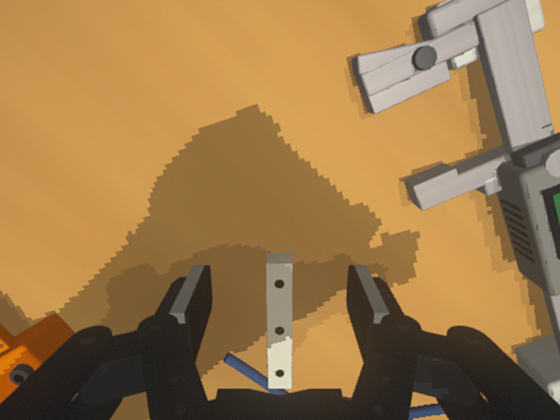

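The bar sits centred between the fingers at about (279,320) and parallel to the pads. Settle, then close.

{"name": "carry_out", "arguments": {"steps": [{"dx": 0, "dy": 0, "dz": 0, "wx": 0, "wy": 0, "wz": 0, "gripper": -0.4}, {"dx": 0, "dy": 0, "dz": 0, "wx": 0, "wy": 0, "wz": 0, "gripper": -0.4}, {"dx": 0, "dy": 0, "dz": 0, "wx": 0, "wy": 0, "wz": 0, "gripper": -0.4}, {"dx": 0, "dy": 0, "dz": 0, "wx": 0, "wy": 0, "wz": 0, "gripper": -0.4}]}}

```text
clock: 2.58
eef_pos: [0.4471, 0.3535, 0.1829]
ee_rot: [-2.539, -1.849, -0.003]
contact_force: [0.9, 0.5, 0.0]
finger_gap: 0.06
grip_force: 0.0
```

{"name": "carry_out", "arguments": {"steps": [{"dx": 0, "dy": -0.004, "dz": -0.0107, "wx": 0, "wy": 0, "wz": 0, "gripper": -0.4}, {"dx": 0, "dy": 0, "dz": 0, "wx": 0, "wy": 0, "wz": 0, "gripper": -0.4}, {"dx": 0, "dy": 0, "dz": 0, "wx": 0, "wy": 0, "wz": 0, "gripper": 1}, {"dx": 0, "dy": 0, "dz": 0, "wx": 0, "wy": 0, "wz": 0, "gripper": 1}, {"dx": 0, "dy": 0, "dz": 0, "wx": 0, "wy": 0, "wz": 0, "gripper": 1}], "grip_force": 40}}

```text
clock: 3.0
eef_pos: [0.4467, 0.3508, 0.1753]
ee_rot: [2.54, 1.849, -0.0]
contact_force: [0.3, -1.2, 0.7]
finger_gap: 0.0238
grip_force: 0.0
```

{"name": "carry_out", "arguments": {"steps": [{"dx": 0, "dy": 0, "dz": 0, "wx": 0, "wy": 0, "wz": 0, "gripper": 1}, {"dx": 0, "dy": 0, "dz": 0, "wx": 0, "wy": 0, "wz": 0, "gripper": 1}, {"dx": 0, "dy": 0, "dz": 0, "wx": 0, "wy": 0, "wz": 0, "gripper": 1}, {"dx": 0, "dy": 0, "dz": 0, "wx": 0, "wy": 0, "wz": 0, "gripper": 1}]}}

```text
clock: 3.33
eef_pos: [0.4469, 0.3509, 0.1756]
ee_rot: [-2.54, -1.849, -0.001]
contact_force: [-0.0, -1.1, -0.1]
finger_gap: 0.0108
grip_force: 41.2
```

{"name": "carry_out", "arguments": {"steps": [{"dx": 0, "dy": 0, "dz": 0.045, "wx": 0, "wy": 0, "wz": 0, "gripper": 1}, {"dx": 0, "dy": 0, "dz": 0.045, "wx": 0, "wy": 0, "wz": 0, "gripper": 1}, {"dx": 0.003, "dy": 0.005, "dz": 0, "wx": 0, "wy": 0, "wz": 0.226, "gripper": 1}, {"dx": 0.003, "dy": 0.005, "dz": 0, "wx": 0, "wy": 0, "wz": 0.226, "gripper": 1}, {"dx": 0.003, "dy": 0.005, "dz": 0, "wx": 0, "wy": 0, "wz": 0.226, "gripper": 1}]}}

```text
clock: 3.75
eef_pos: [0.4522, 0.3601, 0.2301]
ee_rot: [2.166, 2.275, 0.001]
contact_force: [0.1, 0.2, -0.4]
finger_gap: 0.0106
grip_force: 41.1
```

{"name": "carry_out", "arguments": {"steps": [{"dx": 0.003, "dy": 0.005, "dz": 0, "wx": 0, "wy": 0, "wz": 0.226, "gripper": 1}, {"dx": 0.003, "dy": 0.005, "dz": 0, "wx": 0, "wy": 0, "wz": 0.226, "gripper": 1}, {"dx": 0.003, "dy": 0.005, "dz": 0, "wx": 0, "wy": 0, "wz": 0.226, "gripper": 1}, {"dx": 0.003, "dy": 0.005, "dz": 0, "wx": 0, "wy": 0, "wz": 0.226, "gripper": 1}, {"dx": 0.003, "dy": 0.005, "dz": 0, "wx": 0, "wy": 0, "wz": 0.226, "gripper": 1}]}}

```text
clock: 4.17
eef_pos: [0.461, 0.3747, 0.2291]
ee_rot: [-1.409, -2.807, 0.001]
contact_force: [0.8, 0.1, -0.8]
finger_gap: 0.0105
grip_force: 41.1
```

{"name": "carry_out", "arguments": {"steps": [{"dx": 0.003, "dy": 0.005, "dz": 0, "wx": 0, "wy": 0, "wz": 0.226, "gripper": 1}, {"dx": 0.003, "dy": 0.005, "dz": 0, "wx": 0, "wy": 0, "wz": 0.226, "gripper": 1}, {"dx": 0.003, "dy": 0.005, "dz": 0, "wx": 0, "wy": 0, "wz": 0.226, "gripper": 1}, {"dx": 0.003, "dy": 0.005, "dz": 0, "wx": 0, "wy": 0, "wz": 0.226, "gripper": 1}, {"dx": 0.003, "dy": 0.005, "dz": 0, "wx": 0, "wy": 0, "wz": 0.226, "gripper": 1}]}}

```text
clock: 4.58
eef_pos: [0.47, 0.3897, 0.229]
ee_rot: [-0.53, -3.096, 0.001]
contact_force: [1.0, -0.3, -0.8]
finger_gap: 0.0106
grip_force: 41.1
```

{"name": "carry_out", "arguments": {"steps": [{"dx": 0.003, "dy": 0.005, "dz": 0, "wx": 0, "wy": 0, "wz": 0.226, "gripper": 1}, {"dx": 0.003, "dy": 0.005, "dz": 0, "wx": 0, "wy": 0, "wz": 0.226, "gripper": 1}, {"dx": 0.003, "dy": 0.005, "dz": 0, "wx": 0, "wy": 0, "wz": 0.226, "gripper": 1}, {"dx": 0.003, "dy": 0.005, "dz": 0, "wx": 0, "wy": 0, "wz": 0.226, "gripper": 1}, {"dx": 0, "dy": 0, "dz": 0, "wx": 0, "wy": 0, "wz": 0, "gripper": 1}]}}

```text
clock: 5.0
eef_pos: [0.4775, 0.402, 0.2292]
ee_rot: [0.205, -3.134, -0.001]
contact_force: [0.3, 0.4, -1.3]
finger_gap: 0.0109
grip_force: 41.1
```

{"name": "carry_out", "arguments": {"steps": [{"dx": 0, "dy": 0, "dz": 0, "wx": 0, "wy": 0, "wz": 0, "gripper": 1}, {"dx": 0, "dy": 0, "dz": 0, "wx": 0, "wy": 0, "wz": 0, "gripper": 1}]}}

```text
clock: 5.17
eef_pos: [0.4772, 0.4014, 0.2291]
ee_rot: [0.198, -3.135, 0.001]
contact_force: [-0.3, 0.3, -1.0]
finger_gap: 0.0106
grip_force: 41.1
```

```bash
python3 - <<'E'
from h import *
o=observe();M=R.from_rotvec(o["ee_rot"]).as_matrix();print(o["eef_pos"],M.round(4).tolist(),np.degrees(np.arctan2(M[1,1],M[0,1])),o["contact_force"],o["finger_gap"],o["joint_pos"].round(2))
E
```

```text
[0.47717788 0.40138966 0.22909979] [[-0.9921, -0.1258, -0.0007], [-0.1258, 0.9921, -0.0008], [0.0008, -0.0007, -1.0]] 97.22533091767143 [-0.33595437  0.29307671 -1.04588791] 0.010637482380084832 [-0.69  0.54 -0.1   1.78  0.07  0.83  0.88]
```

{"name": "carry_out", "arguments": {"steps": [{"dx": 0.007, "dy": -0.0045, "dz": 0, "wx": 0, "wy": 0, "wz": -0.008, "gripper": 1}, {"dx": 0, "dy": 0, "dz": -0.02, "wx": 0, "wy": 0, "wz": 0, "gripper": 1}, {"dx": 0, "dy": 0, "dz": -0.02, "wx": 0, "wy": 0, "wz": 0, "gripper": 1}, {"dx": 0, "dy": 0, "dz": 0, "wx": 0, "wy": 0, "wz": 0, "gripper": 1}, {"dx": 0, "dy": 0, "dz": 0, "wx": 0, "wy": 0, "wz": 0, "gripper": 1}]}}

```text
clock: 5.58
eef_pos: [0.4806, 0.3984, 0.2033]
ee_rot: [0.195, -3.132, 0.004]
contact_force: [-0.6, 0.1, -1.0]
finger_gap: 0.0107
grip_force: 41.1
```

```bash
python3 - <<'E'
from h import *
o=observe();print(o["eef_pos"],o["contact_force"])
f=grab_frame("wrist")[:,:,::-1];g=grab_frame("top")[:,:,::-1]
cv2.imwrite("pics/w3.png",f)
g=cv2.resize(g[110:250,220:340],None,fx=3,fy=3,interpolation=cv2.INTER_CUBIC)
f=cv2.resize(f[:,60:490],(430,420));cv2.imwrite("pics/w3m.png",np.hstack([f,g]))
E
```

```text
[0.48055408 0.39836216 0.20330692] [-0.57012679  0.13478392 -0.99971006]
```

View pics/w3m.png

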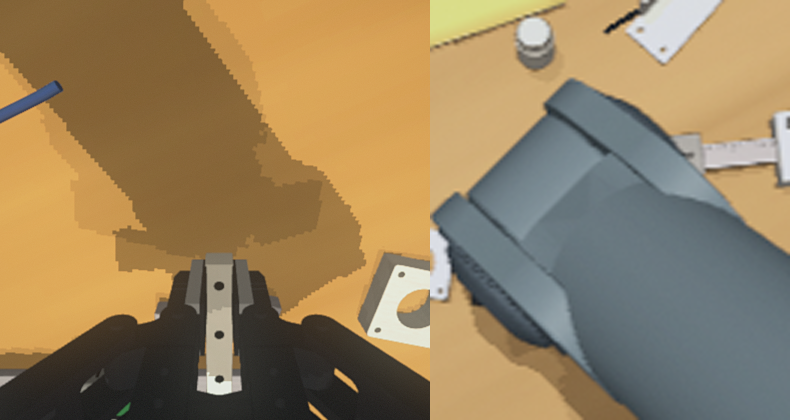

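The wrist view shows the bar at column 219 between the two jaw tips, with the moving jaw around (165,305) and the fixed jaw around (275,305). The arm hides the rest. I'll lower gently, watching the force.

{"name": "carry_out", "arguments": {"steps": [{"dx": 0, "dy": 0, "dz": -0.014, "wx": 0, "wy": 0, "wz": 0, "gripper": 1}, {"dx": 0, "dy": 0, "dz": -0.014, "wx": 0, "wy": 0, "wz": 0, "gripper": 1}, {"dx": 0, "dy": 0, "dz": 0, "wx": 0, "wy": 0, "wz": 0, "gripper": 1}, {"dx": 0, "dy": 0, "dz": 0, "wx": 0, "wy": 0, "wz": 0, "gripper": 1}]}}

```text
clock: 6.02
eef_pos: [0.481, 0.3987, 0.1876]
ee_rot: [0.196, -3.134, 0.002]
contact_force: [-1.0, -0.3, -0.3]
finger_gap: 0.0105
grip_force: 41.1
```

{"name": "carry_out", "arguments": {"steps": [{"dx": 0, "dy": 0, "dz": -0.008, "wx": 0, "wy": 0, "wz": 0, "gripper": 1}, {"dx": 0, "dy": 0, "dz": -0.006, "wx": 0, "wy": 0, "wz": 0, "gripper": 1}, {"dx": 0, "dy": 0, "dz": 0, "wx": 0, "wy": 0, "wz": 0, "gripper": 1}, {"dx": 0, "dy": 0, "dz": 0, "wx": 0, "wy": 0, "wz": 0, "gripper": 1}]}}

```text
clock: 6.35
eef_pos: [0.4814, 0.399, 0.1799]
ee_rot: [0.196, -3.135, 0.001]
contact_force: [-0.3, -0.3, 0.1]
finger_gap: 0.0106
grip_force: 41.1
```

{"name": "carry_out", "arguments": {"steps": [{"dx": 0, "dy": 0, "dz": -0.0055, "wx": 0, "wy": 0, "wz": 0, "gripper": 1}, {"dx": 0, "dy": 0, "dz": 0, "wx": 0, "wy": 0, "wz": 0, "gripper": 1}, {"dx": -0.0004, "dy": 0.0033, "dz": 0, "wx": 0, "wy": 0, "wz": 0, "gripper": 1}, {"dx": 0, "dy": 0, "dz": 0, "wx": 0, "wy": 0, "wz": 0, "gripper": 1}]}}

```text
clock: 6.68
eef_pos: [0.4812, 0.4016, 0.177]
ee_rot: [-0.196, 3.135, 0.001]
contact_force: [-0.7, 0.8, -0.4]
finger_gap: 0.0105
grip_force: 41.1
```

{"name": "carry_out", "arguments": {"steps": [{"dx": -0.0002, "dy": 0.0025, "dz": 0, "wx": 0, "wy": 0, "wz": 0, "gripper": 1}, {"dx": 0, "dy": 0, "dz": 0, "wx": 0, "wy": 0, "wz": 0, "gripper": 1}]}}

```text
clock: 6.85
eef_pos: [0.4812, 0.4027, 0.177]
ee_rot: [-0.196, 3.135, -0.0]
contact_force: [-0.1, -0.5, 0.2]
finger_gap: 0.0106
grip_force: 41.1
```

{"name": "carry_out", "arguments": {"steps": [{"dx": -0.0002, "dy": 0.0017, "dz": 0, "wx": 0, "wy": 0, "wz": 0, "gripper": 1}, {"dx": 0, "dy": 0, "dz": 0, "wx": 0, "wy": 0, "wz": 0, "gripper": 1}]}}

```text
clock: 7.02
eef_pos: [0.4813, 0.403, 0.1769]
ee_rot: [0.195, -3.135, 0.002]
contact_force: [0.9, -2.3, -0.1]
finger_gap: 0.0107
grip_force: 41.2
```

{"name": "carry_out", "arguments": {"steps": [{"dx": -0.0002, "dy": 0.0017, "dz": 0, "wx": 0, "wy": 0, "wz": 0, "gripper": 1}, {"dx": 0, "dy": 0, "dz": 0, "wx": 0, "wy": 0, "wz": 0, "gripper": 1}]}}

```text
clock: 7.18
eef_pos: [0.4813, 0.4033, 0.1768]
ee_rot: [0.194, -3.135, 0.004]
contact_force: [0.9, -3.7, 1.6]
finger_gap: 0.0106
grip_force: 41.3
```

{"name": "carry_out", "arguments": {"steps": [{"dx": -0.0002, "dy": 0.0017, "dz": 0, "wx": 0, "wy": 0, "wz": 0, "gripper": 1}, {"dx": 0, "dy": 0, "dz": 0, "wx": 0, "wy": 0, "wz": 0, "gripper": 1}]}}

```text
clock: 7.35
eef_pos: [0.4814, 0.4036, 0.1766]
ee_rot: [0.193, -3.135, 0.006]
contact_force: [0.0, -6.3, 1.7]
finger_gap: 0.0108
grip_force: 41.4
```

Contact was felt at y ≈ 0.403. I'll relax a little, settle onto the desk and release.

{"name": "carry_out", "arguments": {"steps": [{"dx": 0, "dy": -0.0035, "dz": -0.001, "wx": 0, "wy": 0, "wz": 0, "gripper": 1}, {"dx": 0, "dy": 0, "dz": -0.001, "wx": 0, "wy": 0, "wz": 0, "gripper": 1}, {"dx": 0, "dy": 0, "dz": 0, "wx": 0, "wy": 0, "wz": 0, "gripper": 1}]}}

```text
clock: 7.6
eef_pos: [0.4812, 0.403, 0.1757]
ee_rot: [-0.195, 3.135, -0.001]
contact_force: [0.7, -4.3, 0.4]
finger_gap: 0.0107
grip_force: 41.2
```

{"name": "carry_out", "arguments": {"steps": [{"dx": 0, "dy": -0.0017, "dz": 0, "wx": 0, "wy": 0, "wz": 0, "gripper": 1}, {"dx": 0, "dy": 0, "dz": 0, "wx": 0, "wy": 0, "wz": 0, "gripper": 1}]}}

```text
clock: 7.77
eef_pos: [0.4811, 0.4026, 0.1757]
ee_rot: [-0.196, 3.135, 0.001]
contact_force: [1.2, -2.0, -1.2]
finger_gap: 0.011
grip_force: 41.1
```

{"name": "carry_out", "arguments": {"steps": [{"dx": 0, "dy": -0.001, "dz": 0, "wx": 0, "wy": 0, "wz": 0, "gripper": 1}, {"dx": 0, "dy": 0, "dz": 0, "wx": 0, "wy": 0, "wz": 0, "gripper": 0.1}, {"dx": 0, "dy": 0, "dz": 0, "wx": 0, "wy": 0, "wz": 0, "gripper": 0.1}, {"dx": 0, "dy": 0, "dz": 0, "wx": 0, "wy": 0, "wz": 0, "gripper": 0.1}, {"dx": 0, "dy": 0, "dz": 0, "wx": 0, "wy": 0, "wz": 0, "gripper": 0.1}]}}

```text
clock: 8.18
eef_pos: [0.4803, 0.4032, 0.1761]
ee_rot: [-0.198, 3.135, 0.003]
contact_force: [-0.2, -0.0, -0.5]
finger_gap: 0.0384
grip_force: 0.0
```

{"name": "carry_out", "arguments": {"steps": [{"dx": 0, "dy": 0, "dz": 0.05, "wx": 0, "wy": 0, "wz": 0, "gripper": 0.1}, {"dx": 0, "dy": 0, "dz": 0.06, "wx": 0, "wy": 0, "wz": 0, "gripper": 0.1}, {"dx": 0, "dy": 0, "dz": 0.06, "wx": 0, "wy": 0, "wz": 0, "gripper": -0.1}, {"dx": 0, "dy": 0, "dz": 0, "wx": 0, "wy": 0, "wz": 0, "gripper": -0.1}, {"dx": 0, "dy": 0, "dz": 0, "wx": 0, "wy": 0, "wz": 0, "gripper": -0.1}]}}

```text
clock: 8.6
eef_pos: [0.4818, 0.4037, 0.2817]
ee_rot: [-0.196, 3.129, 0.009]
contact_force: [0.1, 0.5, -0.3]
finger_gap: 0.0474
grip_force: 0.0
```

{"name": "carry_out", "arguments": {"steps": [{"dx": 0.01, "dy": -0.0064, "dz": 0, "wx": 0, "wy": 0, "wz": -0.2315, "gripper": -0.2}, {"dx": 0.01, "dy": -0.0064, "dz": 0, "wx": 0, "wy": 0, "wz": -0.2315, "gripper": -0.2}, {"dx": 0.01, "dy": -0.0064, "dz": 0, "wx": 0, "wy": 0, "wz": -0.2315, "gripper": -0.2}, {"dx": 0.01, "dy": -0.0064, "dz": 0, "wx": 0, "wy": 0, "wz": -0.2315, "gripper": -0.2}, {"dx": 0.01, "dy": -0.0064, "dz": 0, "wx": 0, "wy": 0, "wz": -0.2315, "gripper": -0.2}]}}

```text
clock: 9.02
eef_pos: [0.5102, 0.3824, 0.2759]
ee_rot: [-0.757, -3.047, 0.004]
contact_force: [0.6, 0.9, -0.1]
finger_gap: 0.0515
grip_force: 0.0
```

{"name": "carry_out", "arguments": {"steps": [{"dx": 0.01, "dy": -0.0064, "dz": 0, "wx": 0, "wy": 0, "wz": -0.2315, "gripper": -0.2}, {"dx": 0.01, "dy": -0.0064, "dz": 0, "wx": 0, "wy": 0, "wz": -0.2315, "gripper": -0.2}, {"dx": 0.01, "dy": -0.0064, "dz": 0, "wx": 0, "wy": 0, "wz": -0.2315, "gripper": -0.2}, {"dx": 0.01, "dy": -0.0064, "dz": 0, "wx": 0, "wy": 0, "wz": -0.2315, "gripper": -0.2}, {"dx": 0.01, "dy": -0.0064, "dz": 0, "wx": 0, "wy": 0, "wz": -0.2315, "gripper": -0.2}]}}

```text
clock: 9.43
eef_pos: [0.5402, 0.3633, 0.2759]
ee_rot: [-1.632, -2.683, 0.004]
contact_force: [0.1, 0.2, 0.0]
finger_gap: 0.0513
grip_force: 0.0
```

{"name": "carry_out", "arguments": {"steps": [{"dx": 0.01, "dy": -0.0064, "dz": 0, "wx": 0, "wy": 0, "wz": -0.2315, "gripper": -0.2}, {"dx": 0.01, "dy": -0.0064, "dz": 0, "wx": 0, "wy": 0, "wz": -0.2315, "gripper": -0.2}, {"dx": 0.01, "dy": -0.0064, "dz": 0, "wx": 0, "wy": 0, "wz": -0.2315, "gripper": -0.2}, {"dx": 0, "dy": 0, "dz": 0, "wx": 0, "wy": 0, "wz": 0, "gripper": -0.2}, {"dx": 0, "dy": 0, "dz": 0, "wx": 0, "wy": 0, "wz": 0, "gripper": -0.2}]}}

```text
clock: 9.85
eef_pos: [0.5583, 0.3517, 0.2763]
ee_rot: [-2.081, -2.353, 0.004]
contact_force: [0.3, -0.0, -0.6]
finger_gap: 0.0512
grip_force: 0.0
```

```bash
python3 - <<'E'
from h import *
o=observe();M=R.from_rotvec(o["ee_rot"]).as_matrix();print(o["eef_pos"],M.round(4).tolist(),np.degrees(np.arctan2(M[1,1],M[0,1])),o["contact_force"],o["finger_gap"],o["joint_pos"].round(2))
c=calibration("wrist");np.savez("w4.npz",K=c["K"],pose=c["pose"])
f=grab_frame("wrist")[:,:,::-1];cv2.imwrite("pics/w4.png",f);cv2.imwrite("pics/w4b.png",cv2.resize(f,(800,600),interpolation=cv2.INTER_CUBIC))
E
```

```text
[0.5583387  0.35165508 0.27625931] [[-0.1219, 0.9925, -0.0019], [0.9925, 0.1219, -0.0019], [-0.0016, -0.0021, -1.0]] 7.003327830245796 [ 0.26856728 -0.03144166 -0.61473833] 0.05123870023665009 [-0.81  0.54  0.25  1.68 -0.16  0.95 -0.38]
```

View pics/w4b.png

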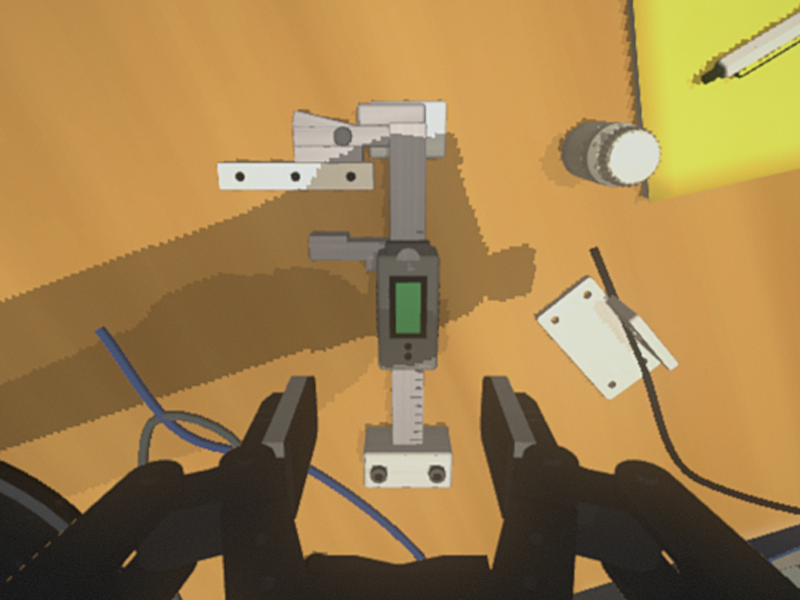

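The bar lies square against the anvil, spanning columns 218–373 at row 176. The carriage spans columns 378–438 and rows 245–368. One view is left, so I'll work out the carriage centre numerically.

```bash
python3 - <<'E'
from h import *
w=np.load("w4.npz");c=dict(K=w["K"],pose=w["pose"])
S=.7
a=np.radians(6.95);X=np.array([np.cos(a),np.sin(a)]);Y=np.array([-np.sin(a),np.cos(a)])
tcp=np.array([.5583,.3517])
for n,uv,z in [("carrL",(378,306),.027),("carrR",(438,306),.027),("c+y",(408,256),.03),("c-y",(408,366),.03),("beamL",(392,200),.018),("beamR",(425,200),.018),("beamL2",(393,400),.018),("beamR2",(424,400),.018),("barend",(373,176),.012),("bar far",(218,176),.012),("pad top edge",(335,234),.015),("bar -y",(335,190),.012),("bar+y",(335,163),.012)]:
    p=ray(c,(uv[0]*S,uv[1]*S),z)[:2]-tcp;print(n,(1000*np.array([p@X,p@Y])).round(1))
E
```

```text
carrL [-10.1   4.7]
carrR [17.5  4.7]
c+y [ 3.5 29.1]
c-y [  3.8 -24.3]
beamL [-3.6 51.8]
beamR [11.1 51.8]
beamL2 [ -3.5 -49.5]
beamR2 [ 12.3 -49.5]
barend [-12.3  61.7]
bar far [-82.4  61.7]
pad top edge [-30.1  35.7]
bar -y [-29.7  55.5]
bar+y [-29.2  67.4]
```

{"name": "carry_out", "arguments": {"steps": [{"dx": 0.0061, "dy": 0.0048, "dz": -0.02, "wx": 0, "wy": 0, "wz": 0, "gripper": -0.2}, {"dx": 0, "dy": 0, "dz": -0.04, "wx": 0, "wy": 0, "wz": 0, "gripper": -0.2}, {"dx": 0, "dy": 0, "dz": -0.04, "wx": 0, "wy": 0, "wz": 0, "gripper": -0.2}, {"dx": 0, "dy": 0, "dz": 0, "wx": 0, "wy": 0, "wz": 0, "gripper": -0.2}, {"dx": 0, "dy": 0, "dz": 0, "wx": 0, "wy": 0, "wz": 0, "gripper": -0.2}]}}

```text
clock: 10.32
eef_pos: [0.5609, 0.3549, 0.2151]
ee_rot: [-2.081, -2.351, 0.008]
contact_force: [0.4, -0.7, 0.4]
finger_gap: 0.0512
grip_force: 0.0
```

{"name": "carry_out", "arguments": {"steps": [{"dx": 0.0018, "dy": -0.0005, "dz": -0.025, "wx": 0, "wy": 0, "wz": 0, "gripper": -0.2}, {"dx": 0, "dy": 0, "dz": -0.025, "wx": 0, "wy": 0, "wz": 0, "gripper": -0.2}, {"dx": 0, "dy": 0, "dz": 0, "wx": 0, "wy": 0, "wz": 0, "gripper": -0.2}, {"dx": 0, "dy": 0, "dz": 0, "wx": 0, "wy": 0, "wz": 0, "gripper": -0.2}]}}

```text
clock: 10.65
eef_pos: [0.5629, 0.3543, 0.1865]
ee_rot: [-2.084, -2.35, 0.004]
contact_force: [-0.1, -0.0, 0.2]
finger_gap: 0.0515
grip_force: 0.0
```

{"name": "carry_out", "arguments": {"steps": [{"dx": -0.001, "dy": 0, "dz": 0, "wx": 0, "wy": 0, "wz": 0, "gripper": 0.2}, {"dx": 0, "dy": 0, "dz": 0, "wx": 0, "wy": 0, "wz": 0, "gripper": 0.6}, {"dx": 0, "dy": 0, "dz": 0, "wx": 0, "wy": 0, "wz": 0, "gripper": 0.6}, {"dx": 0, "dy": 0, "dz": 0, "wx": 0, "wy": 0, "wz": 0, "gripper": 0.6}, {"dx": 0, "dy": 0, "dz": 0, "wx": 0, "wy": 0, "wz": 0, "gripper": 0.6}], "grip_force": 20}}

```text
clock: 11.07
eef_pos: [0.5622, 0.3549, 0.1886]
ee_rot: [-2.083, -2.35, 0.002]
contact_force: [-4.7, -1.5, 5.5]
finger_gap: 0.0273
grip_force: 24.0
```

{"name": "carry_out", "arguments": {"steps": [{"dx": -0.001, "dy": 0, "dz": 0.003, "wx": 0, "wy": 0, "wz": 0, "gripper": 0.6}, {"dx": -0.0006, "dy": 0.005, "dz": 0, "wx": 0, "wy": 0, "wz": 0, "gripper": 0.6}, {"dx": -0.0006, "dy": 0.005, "dz": 0, "wx": 0, "wy": 0, "wz": 0, "gripper": 0.6}]}}

```text
clock: 11.32
eef_pos: [0.5616, 0.3587, 0.1887]
ee_rot: [2.084, 2.349, -0.006]
contact_force: [-2.3, -3.2, -2.4]
finger_gap: 0.0272
grip_force: 23.3
```

{"name": "carry_out", "arguments": {"steps": [{"dx": -0.0006, "dy": 0.005, "dz": 0, "wx": 0, "wy": 0, "wz": 0, "gripper": 0.6}, {"dx": -0.0006, "dy": 0.005, "dz": 0, "wx": 0, "wy": 0, "wz": 0, "gripper": 0.6}, {"dx": 0, "dy": 0, "dz": 0, "wx": 0, "wy": 0, "wz": 0, "gripper": 0.6}]}}

```text
clock: 11.57
eef_pos: [0.5604, 0.367, 0.1887]
ee_rot: [-2.084, -2.351, 0.002]
contact_force: [-0.4, -1.2, -4.0]
finger_gap: 0.0274
grip_force: 22.9
```

{"name": "carry_out", "arguments": {"steps": [{"dx": -0.0004, "dy": 0.0033, "dz": 0, "wx": 0, "wy": 0, "wz": 0, "gripper": 0.6}, {"dx": -0.0004, "dy": 0.0033, "dz": -0.001, "wx": 0, "wy": 0, "wz": 0, "gripper": 0.6}]}}

```text
clock: 11.73
eef_pos: [0.5601, 0.3703, 0.1886]
ee_rot: [-2.085, -2.35, 0.003]
contact_force: [-3.7, -3.4, -0.6]
finger_gap: 0.0274
grip_force: 23.4
```

{"name": "carry_out", "arguments": {"steps": [{"dx": -0.0002, "dy": 0.0015, "dz": 0, "wx": 0, "wy": 0, "wz": 0, "gripper": 0.6}, {"dx": 0, "dy": 0, "dz": 0, "wx": 0, "wy": 0, "wz": 0, "gripper": 0.6}]}}

```text
clock: 11.9
eef_pos: [0.5598, 0.3719, 0.1887]
ee_rot: [-2.084, -2.35, 0.001]
contact_force: [-3.4, -2.5, -3.1]
finger_gap: 0.0273
grip_force: 23.0
```

{"name": "carry_out", "arguments": {"steps": [{"dx": -0.0002, "dy": 0.0015, "dz": 0, "wx": 0, "wy": 0, "wz": 0, "gripper": 0.6}, {"dx": 0, "dy": 0, "dz": 0, "wx": 0, "wy": 0, "wz": 0, "gripper": 0.6}]}}

```text
clock: 12.07
eef_pos: [0.5598, 0.3725, 0.1887]
ee_rot: [-2.084, -2.35, 0.002]
contact_force: [-2.5, -2.3, -2.6]
finger_gap: 0.0275
grip_force: 23.0
```

{"name": "carry_out", "arguments": {"steps": [{"dx": -0.0001, "dy": 0.0012, "dz": 0, "wx": 0, "wy": 0, "wz": 0, "gripper": 0.6}, {"dx": 0, "dy": 0, "dz": 0, "wx": 0, "wy": 0, "wz": 0, "gripper": 0.6}]}}

```text
clock: 12.23
eef_pos: [0.5597, 0.3731, 0.1887]
ee_rot: [-2.084, -2.35, 0.002]
contact_force: [-4.4, -3.9, -2.1]
finger_gap: 0.0272
grip_force: 23.0
```

{"name": "carry_out", "arguments": {"steps": [{"dx": -0.0001, "dy": 0.001, "dz": 0, "wx": 0, "wy": 0, "wz": 0, "gripper": 0.6}, {"dx": 0, "dy": 0, "dz": 0, "wx": 0, "wy": 0, "wz": 0, "gripper": 0.6}]}}

```text
clock: 12.4
eef_pos: [0.5596, 0.3737, 0.1887]
ee_rot: [-2.084, -2.35, 0.002]
contact_force: [-3.2, -2.5, -3.1]
finger_gap: 0.0274
grip_force: 23.0
```

{"name": "carry_out", "arguments": {"steps": [{"dx": -0.0001, "dy": 0.001, "dz": 0, "wx": 0, "wy": 0, "wz": 0, "gripper": 0.6}, {"dx": 0, "dy": 0, "dz": 0, "wx": 0, "wy": 0, "wz": 0, "gripper": 0.6}]}}

```text
clock: 12.57
eef_pos: [0.5596, 0.3743, 0.1887]
ee_rot: [-2.084, -2.35, 0.002]
contact_force: [-3.8, -2.3, -2.8]
finger_gap: 0.0273
grip_force: 23.0
```

{"name": "carry_out", "arguments": {"steps": [{"dx": 0, "dy": 0.0008, "dz": 0, "wx": 0, "wy": 0, "wz": 0, "gripper": 0.6}, {"dx": 0, "dy": 0, "dz": 0, "wx": 0, "wy": 0, "wz": 0, "gripper": 0.6}]}}

```text
clock: 12.73
eef_pos: [0.5595, 0.3748, 0.1887]
ee_rot: [-2.084, -2.35, 0.002]
contact_force: [-3.2, -3.3, -4.1]
finger_gap: 0.0272
grip_force: 23.0
```

```bash
cat > feel.py <<'E'
from h import *
f=[]
for i in range(6): grab_frame("wrist");o=observe();f.append(o["contact_force"])
print(o["clock"],o["eef_pos"].round(4),np.mean(f,0).round(2),np.std(f,0).round(2))
E
python3 feel.py
```

```text
13.0333 [0.5595 0.3748 0.1887] [-4.04 -3.4  -2.66] [0.57 0.22 0.38]
```

{"name": "carry_out", "arguments": {"steps": [{"dx": -0.0001, "dy": 0.0008, "dz": 0, "wx": 0, "wy": 0, "wz": 0, "gripper": 0.6}, {"dx": 0, "dy": 0, "dz": 0, "wx": 0, "wy": 0, "wz": 0, "gripper": 0.6}]}}

```text
clock: 13.2
eef_pos: [0.5595, 0.3752, 0.1887]
ee_rot: [-2.084, -2.35, 0.002]
contact_force: [-3.9, -3.3, -3.4]
finger_gap: 0.0275
grip_force: 23.1
```

```bash
python3 feel.py
```

```text
13.5 [0.5595 0.3752 0.1887] [-3.75 -3.94 -3.05] [0.21 0.25 0.59]
```

{"name": "carry_out", "arguments": {"steps": [{"dx": -0.0001, "dy": 0.0008, "dz": 0, "wx": 0, "wy": 0, "wz": 0, "gripper": 0.6}, {"dx": 0, "dy": 0, "dz": 0, "wx": 0, "wy": 0, "wz": 0, "gripper": 0.6}]}}

```text
clock: 13.67
eef_pos: [0.5595, 0.3755, 0.1887]
ee_rot: [-2.084, -2.35, 0.003]
contact_force: [-4.0, -3.8, -2.9]
finger_gap: 0.0272
grip_force: 23.1
```

```bash
python3 feel.py
```

```text
13.9667 [0.5595 0.3755 0.1887] [-3.99 -3.68 -3.15] [0.59 0.33 0.38]
```

{"name": "carry_out", "arguments": {"steps": [{"dx": -0.0001, "dy": 0.0008, "dz": 0, "wx": 0, "wy": 0, "wz": 0, "gripper": 0.6}, {"dx": 0, "dy": 0, "dz": 0, "wx": 0, "wy": 0, "wz": 0, "gripper": 0.6}]}}

```text
clock: 14.13
eef_pos: [0.5595, 0.3757, 0.1887]
ee_rot: [-2.084, -2.35, 0.003]
contact_force: [-3.9, -3.4, -2.6]
finger_gap: 0.0273
grip_force: 23.1
```

```bash
python3 feel.py
```

```text
14.4333 [0.5595 0.3757 0.1887] [-4.24 -4.19 -2.49] [0.17 0.47 0.54]
```

{"name": "carry_out", "arguments": {"steps": [{"dx": -0.0001, "dy": 0.0008, "dz": 0, "wx": 0, "wy": 0, "wz": 0, "gripper": 0.6}, {"dx": 0, "dy": 0, "dz": 0, "wx": 0, "wy": 0, "wz": 0, "gripper": 0.6}]}}

```text
clock: 14.6
eef_pos: [0.5595, 0.3758, 0.1887]
ee_rot: [-2.085, -2.35, 0.004]
contact_force: [-4.1, -5.0, -2.1]
finger_gap: 0.0273
grip_force: 23.2
```

```bash
python3 feel.py
```

```text
14.9 [0.5595 0.3759 0.1887] [-4.3  -4.59 -2.  ] [0.52 0.63 0.22]
```

{"name": "carry_out", "arguments": {"steps": [{"dx": -0.0001, "dy": 0.0008, "dz": 0, "wx": 0, "wy": 0, "wz": 0, "gripper": 0.6}, {"dx": 0, "dy": 0.0008, "dz": 0, "wx": 0, "wy": 0, "wz": 0, "gripper": 0.6}, {"dx": 0, "dy": 0, "dz": 0, "wx": 0, "wy": 0, "wz": 0, "gripper": 0.6}]}}

```text
clock: 15.15
eef_pos: [0.5595, 0.3762, 0.1887]
ee_rot: [2.085, 2.35, -0.006]
contact_force: [-4.7, -5.6, -1.7]
finger_gap: 0.0272
grip_force: 23.3
```

```bash
python3 feel.py
```

```text
15.45 [0.5595 0.3762 0.1887] [-4.29 -5.67 -1.77] [0.4  0.13 0.25]
```

{"name": "carry_out", "arguments": {"steps": [{"dx": -0.0001, "dy": 0.0008, "dz": 0, "wx": 0, "wy": 0, "wz": 0, "gripper": 0.6}, {"dx": 0, "dy": 0, "dz": 0, "wx": 0, "wy": 0, "wz": 0, "gripper": 0.6}]}}

```text
clock: 15.62
eef_pos: [0.5596, 0.3764, 0.1887]
ee_rot: [2.085, 2.349, -0.006]
contact_force: [-4.5, -6.5, -2.3]
finger_gap: 0.0273
grip_force: 23.3
```

```bash
python3 feel.py
```

```text
15.9167 [0.5595 0.3764 0.1887] [-4.39 -6.32 -1.34] [0.56 0.49 0.46]
```

{"name": "carry_out", "arguments": {"steps": [{"dx": 0, "dy": 0.0008, "dz": 0, "wx": 0, "wy": 0, "wz": 0, "gripper": 0.6}, {"dx": 0, "dy": 0.0006, "dz": 0, "wx": 0, "wy": 0, "wz": 0, "gripper": 0.6}, {"dx": 0, "dy": 0, "dz": 0, "wx": 0, "wy": 0, "wz": 0, "gripper": 0.6}]}}

```text
clock: 16.17
eef_pos: [0.5596, 0.3767, 0.1887]
ee_rot: [2.085, 2.349, -0.008]
contact_force: [-4.9, -6.3, -1.5]
finger_gap: 0.0273
grip_force: 23.4
```

```bash
python3 feel.py
```

```text
16.4667 [0.5596 0.3767 0.1887] [-4.42 -7.11 -0.52] [0.27 0.75 0.44]
```

{"name": "carry_out", "arguments": {"steps": [{"dx": 0, "dy": 0.0009, "dz": 0, "wx": 0, "wy": 0, "wz": 0, "gripper": 0.6}, {"dx": 0, "dy": 0, "dz": 0, "wx": 0, "wy": 0, "wz": 0, "gripper": 0.6}, {"dx": 0, "dy": 0, "dz": 0, "wx": 0, "wy": 0, "wz": 0, "gripper": 0.6}]}}

```text
clock: 16.72
eef_pos: [0.5596, 0.3769, 0.1887]
ee_rot: [2.085, 2.348, -0.009]
contact_force: [-4.6, -7.0, 0.4]
finger_gap: 0.0271
grip_force: 23.5
```

```bash
python3 feel.py
```

```text
17.0167 [0.5596 0.3769 0.1887] [-5.19 -7.51 -0.09] [0.19 0.28 0.24]
```

{"name": "carry_out", "arguments": {"steps": [{"dx": 0, "dy": 0, "dz": 0, "wx": 0, "wy": 0, "wz": 0, "gripper": -0.1}, {"dx": 0, "dy": 0, "dz": 0, "wx": 0, "wy": 0, "wz": 0, "gripper": -0.1}, {"dx": 0, "dy": 0, "dz": 0, "wx": 0, "wy": 0, "wz": 0, "gripper": -0.1}, {"dx": 0, "dy": 0, "dz": 0, "wx": 0, "wy": 0, "wz": 0, "gripper": -0.1}]}}

```text
clock: 17.35
eef_pos: [0.5609, 0.3814, 0.1909]
ee_rot: [2.084, 2.351, 0.01]
contact_force: [0.0, -0.2, 0.2]
finger_gap: 0.047
grip_force: 0.0
```

{"name": "carry_out", "arguments": {"steps": [{"dx": 0, "dy": 0, "dz": 0.03, "wx": 0, "wy": 0, "wz": 0, "gripper": -0.1}, {"dx": 0, "dy": 0, "dz": 0.05, "wx": 0, "wy": 0, "wz": 0, "gripper": -0.1}, {"dx": 0, "dy": 0, "dz": 0.06, "wx": 0, "wy": 0, "wz": 0, "gripper": -0.1}, {"dx": 0, "dy": 0, "dz": 0, "wx": 0, "wy": 0, "wz": 0, "gripper": -0.1}, {"dx": 0, "dy": 0, "dz": 0, "wx": 0, "wy": 0, "wz": 0, "gripper": -0.1}]}}

```text
clock: 17.77
eef_pos: [0.5617, 0.3812, 0.2778]
ee_rot: [2.083, 2.349, 0.017]
contact_force: [-0.2, 0.5, -0.4]
finger_gap: 0.0471
grip_force: 0.0
```

```bash
python3 - <<'E'
from h import *
o=observe();print(o["clock"],o["eef_pos"],o["contact_force"],o["finger_gap"])
f=grab_frame("wrist")[:,:,::-1]
cv2.imwrite("pics/w5.png",cv2.resize(f[60:280,130:430],(800,587),interpolation=cv2.INTER_CUBIC))
E
```

```text
17.7667 [0.56167441 0.3812033  0.27780048] [-0.16474023  0.48534662 -0.42198641] 0.047103128411435165
```

View pics/w5.png

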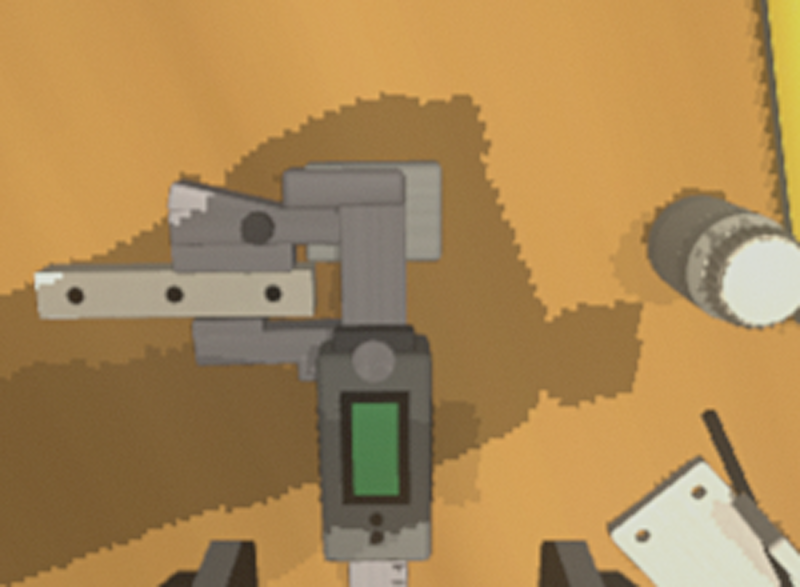

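The last view shows the jaws closed flush on the bar, which lies square across both pads, with the hand clear. The push was about 7 N, of which about 3 N was drag, so I'm handing in.

```bash
python3 -c "
from cell import *
print(job_done())"
```

```text
the job is handed in; nothing more can be done
None
```

The job is handed in: the bar lies flat and square between the jaws, the carriage is closed on it at an estimated 4 N (felt push less about 3 N of drag), and the hand is off everything; no verdict came back.

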